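Lid a seed tin in the treadle press

ROBOT

A 6-joint arm with a two-finger parallel gripper is mounted at the origin on the work surface. World frame = base frame: x ahead of the robot, y to its left, z up, the work surface at z = 0. Lengths are in m, angles in rad, forces in N, time in s.
With the tool pointing down it reaches from about 0.3 to 0.775 m from the base axis. Payload 14.6 kg.
Tool frame: the origin (TCP) lies midway between the tips of the shut fingers; the grasp point (between the pads) lies 19 mm behind it; z points along the fingers, y is the line along which they close (so a half turn about z gives the same grasp; the last joint's range is limited). The gripper opens to 94 mm and grips with 3 to 60 N. Pads are 16 mm wide; open, the fingers measure 119 mm over their backs; the gripper's body (75 mm by 177 mm) begins 78 mm behind the grasp point.
Start: joints at [-1.202, 0.3, 1.521, -0, 1.321, -0.067], TCP at [0.232, -0.499, 0.175] pointing down, gripper open.
Joint ranges: [-3.03, 3.03], [-0.79, 2.21], [0.23, 2.52], [-1.04, 4.18], [0, 3.07], [-2.55, 2.55]. Speed limits (rad/s): [2.22, 2.22, 2.57, 3.14, 3.14, 3.14].

INTERFACE

Orientations are given as a rotation vector (axis times angle).
In Python, from station import sensors, viewer, ticket gives the robot as it stands.
- The arm moves only by the shell command python3 -m creep 'ROWS'. ROWS is JSON, a list of rows, each a list of 3 entries, a list of its own where there are three numbers: the shift along the world's x, y, z normalised to -1 to 1, where 1 is 5 cm, then the turn, a rotation vector about the world's x, y, z normalised to -1 to 1, where 1 is 0.1 rad, then the opening in per cent of the stroke, from 0 (shut) to 100 (fully open). In form: [[[x, y, z], [ax, ay, az], claw], ...]. A call has 1 to 20 rows; each row shifts and turns the commanded pose from where the row before left it; what a row does not reach is not made up. A row lasts 1/10 s, in which the tool goes at most 50 mm and 8.59 degrees, less where a joint would pass 70% of its speed; a pose out of reach is approached as far as the arm can. A call with a number of a shift or a turn outside -1 to 1 is refused whole. A call with a gripper value outside its range is refused whole. The fingers move at their own pace and stop on an object; the grip force is fixed at half the most. Time passes only in rows, so rows that do not move let the fingers close. It gives the time, the measured TCP pose, the force, the opening and the grip force at its end, in the units of the state.
- sensors.observe(): the state, without advancing time (a new reading comes with each control period).
- viewer.read_camera(name): name is "scene" or "top" or "wrist"; returns a dict with "pixels" (400x640x3 uint8, red, green, blue), "intrinsics" (3x3 intrinsics, pixels), "pose" (4x4, takes a point from camera to world coordinates). Camera axes: x right, y down, z forward; pixel columns grow to the right and rows downward; lengths in m; the calibration is good to about 2 mm. A picture is of the moment at which its call begins. There is no depth.
- ticket.close_job(): hands the job in; it is judged then, once.
The state is a dict: "t": time; "joints": joint angles; "joint_vel": joint speeds; "tau": joint torques, N m; "tcp_pos": TCP position; "tool_rot": TCP orientation; "force": force on the tool from outside, world axes, zero at the start; "torque": the same for the moment, N m; "grip_width": finger opening in m; "gripper_force": force on a finger pad.
Only numpy, scipy, OpenCV 4.12 (cv2) and the standard library are available. Lean on these libraries where they do the work, as an engineer would, in place of code of your own. Each camera call takes 0.05 s, during which the arm holds its last target. There are 200 camera calls.

TASK

Close the seed tin in the green treadle press: push the tin gently along its guide, with no more than 40 N, until it is home against the end stops, then press the red pedal right down to its stop and lean on it there for a good second with a steady push of about 20 N (at least 14, never more than 30), so that the blue lid is driven fully on. Let the pedal come back up, leave the lidded tin home in the press, and leave everything else on the shelf where it is.

Things in the scene. Friction and masses are not known exactly. Their poses are not given: they have to be found in the camera images.
- press: Green bench press, fixed to the shelf. Origin: underside of its base plate, below the centre of a tin that is home. +x: along the guide, away from the robot (the way the tin is pushed); +y left; z up. Base plate x -200 to +135, y -175 to +60 mm, 12 mm thick. Guide: two rails 65 mm apart inside, 14 mm tall, x -160 to +70 mm. Two end stops 30 mm tall face the tin at x = +60 mm.
- nest (a point): Home point: centre of the underside of a tin pushed home, on the base plate's top; press (0, 0, 12) mm.
- ram_foot (a point): Centre of the underside of the ram's rubber foot (40 mm diameter), at press (+20, 0, 83) mm with the pedal up; goes down 16 mm with the pedal. Above it a bush from z = 126 mm and a head over x 0 to +110, y -22 to +22, z 155 to 205 mm, carried by a column (60 mm wide) at x = +90 to +126 mm.
- pedal_hinge (a point): Middle of the pedal's hinge axis (which lies along the press y), at press (+50, -125, 50) mm. The pedal arm points from here towards -x.
- pedal (a joint): Sprung pedal hinge, rad: 0 = up (rest), 0.30 = down on its stop. It needs about 4 N at the pad to start and 7 to 11 N to reach the stop; it returns by itself.
- pedal_pad (a point): Centre of the upper face of the red pedal pad, 66 x 51 mm (long side along the press x), 130 mm from the hinge axis. Pedal up it stands at about (-77, -125, 82) mm in the press frame, facing up and leaning 0.15 rad; pedal down at about (-80, -125, 43) mm. It moves with the pedal.
- tin: Bare-metal rectangular seed tin with a blue push-on lid, about 0.4 kg, loose in the guide, 50 to 100 mm short of home. Body 120 (x, along the guide) x 60 x 52 mm; origin: centre of its underside. Home: origin at point nest. The lid is 120 x 62 x 14 mm; its top is 61 mm above the tin's underside while it stands proud, 55 mm when fully on.
- tin_front (a point): Middle of the tin's end face that looks to the robot (-x), 30 mm above the tin's underside: the place to push.
- lid (a joint): How far the lid has been driven onto the tin, m: 0 to 0.002 at the start (standing proud), 0.006 = fully on. It is a tight fit and stays where it is pushed.
- lantern: Blue solar lantern with a push button on top, 100 mm diameter, 175 mm tall with bail; leave alone. Origin: centre of underside.
- funnel: Aluminium funnel standing mouth down, 110 mm diameter, 120 mm tall; leave alone. Origin: centre of underside.
- bowl: White ceramic bowl, 130 mm diameter, 55 mm tall; leave alone. Origin: centre of underside.
- dibber: Yellow plastic dibber lying flat, 204 mm long, T-handle; leave alone. Origin: below its middle.
- tray_tier: Tier of three orange seed trays, 170 x 120 x 125 mm; leave alone. Origin: centre of underside.
- spare_tin: Another seed tin, with a green lid already on, 120 x 60 x 55 mm; leave alone. Origin: centre of underside.
Mind the look-alikes: they are no part of the job. Leave any orange look-alike of the tin alone.

How it is judged:
By the outcome, as a careful person would: the job done as asked, in the order asked, and still so for the second after the job is handed in, with the robot touching nothing.
It also fails if it takes over 54 s, if anything falls off the work surface, if the arm or the gripper's body presses on something with over 40 N, if the wrist force passes 120 N, or if a joint passes its speed limit or range.

## Working session

There is one attempt and no reset: what is moved stays moved. The work goes in short steps, Python scripts to look and compute and a shell command to move; the robot and the scene stay as the last step left them, time stands still between calls to the robot, and variables do not carry over. Pictures are saved under pics/ and viewed, at most 10 in all, crops included, and the job is handed in when it is done.

```bash
mkdir -p pics; python3 - <<'E'
from station import sensors, viewer
import cv2, numpy as np
s=sensors.observe(); print({k:np.round(v,3).tolist() for k,v in s.items()})
for n in("scene","top"):
    c=viewer.read_camera(n); cv2.imwrite(f"pics/{n}0.png",c["pixels"][:,:,::-1]); print(n,c["intrinsics"].tolist(),np.round(c["pose"],4).tolist())
E
```

```text
{'t': 0.0, 'joints': [-1.202, 0.3, 1.522, 0.0, 1.321, -0.067], 'joint_vel': [-0.002, 0.0, -0.0, -0.001, -0.002, -0.002], 'tau': [0.001, -53.18, -35.273, 0.071, 0.024, -0.0], 'tcp_pos': [0.232, -0.498, 0.174], 'tool_rot': [-3.066, -0.679, 0.0], 'force': [-0.166, 0.092, -0.225], 'torque': [0.064, -0.019, 0.007], 'gripper_force': 0.0, 'grip_width': 0.094}
scene [[472.48351270332245, 0.0, 318.3819236718742], [0.0, 472.48351270332245, 204.88400084415568], [0.0, 0.0, 1.0]] [[-0.7013, 0.4585, -0.5458, 1.233], [0.7128, 0.4365, -0.549, 0.6869], [-0.0135, -0.7741, -0.6329, 0.9418], [0.0, 0.0, 0.0, 1.0]]
top [[383.9412406594105, 0.0, 315.7634348488557], [0.0, 383.9412406594105, 201.07932315460607], [0.0, 0.0, 1.0]] [[0.0204, -0.9963, 0.0832, 0.3956], [-0.9995, -0.0183, 0.0257, -0.0765], [-0.0241, -0.0837, -0.9962, 1.4457], [0.0, 0.0, 0.0, 1.0]]
```

View pics/scene0.png

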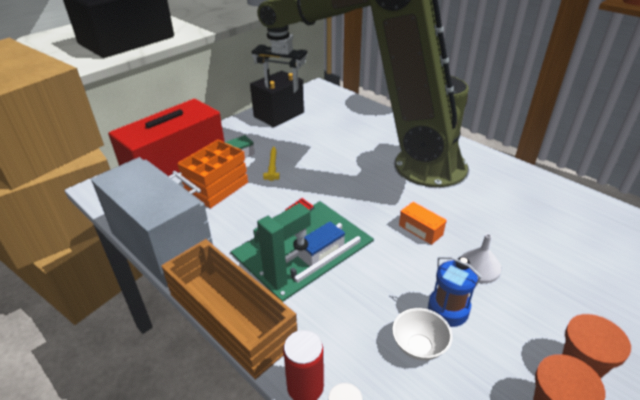

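View pics/top0.png

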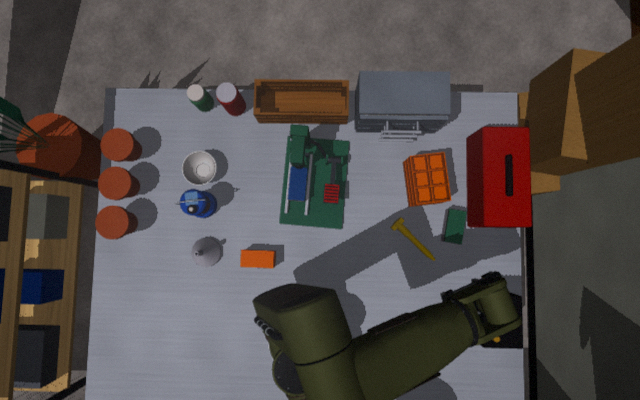

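The press is at about (315,180) in the top view, with the blue-lidded tin at (297,188) and the red pad at (331,193). The candidates for the tin are the blue lid in the guide, the orange box at (257,258) and the green-lidded spare at (455,225). Only the blue one fits: it has bare metal sides and sits in the guide. I'll confirm it in a crop and measure.

```bash
cat > h.py <<'E'
import cv2, numpy as np
from station import viewer, sensors
def cast(c,uv,z):
    K,T=np.array(c["intrinsics"]),np.array(c["pose"])
    uv=np.atleast_2d(uv).astype(float)
    d=np.c_[uv,np.ones(len(uv))]@np.linalg.inv(K).T@T[:3,:3].T
    o=T[:3,3]; return o+d*((z-o[2])/d[:,2])[:,None]
def blob(c,lo,hi,roi=None):
    hsv=cv2.cvtColor(c["pixels"],cv2.COLOR_RGB2HSV); m=cv2.inRange(hsv,np.array(lo),np.array(hi))
    if roi:
        k=np.zeros_like(m); x0,x1,y0,y1=roi; k[y0:y1,x0:x1]=255; m&=k
    cs=cv2.findContours(m,cv2.RETR_EXTERNAL,cv2.CHAIN_APPROX_NONE)[0]
    return max(cs,key=cv2.contourArea)
E
python3 - <<'E'
from h import *
c=viewer.read_camera("top"); s=viewer.read_camera("scene")
a=cv2.resize(c["pixels"][115:240,265:365],None,fx=4,fy=4,interpolation=cv2.INTER_CUBIC)
b=cv2.resize(s["pixels"][180:305,220:385],None,fx=2.4,fy=4*.6,interpolation=cv2.INTER_CUBIC)
H=max(a.shape[0],b.shape[0]); f=lambda i:cv2.copyMakeBorder(i,0,H-i.shape[0],0,0,cv2.BORDER_CONSTANT)
cv2.imwrite("pics/crop.png",np.hstack([f(a),f(b)])[:,:,::-1])
for nm,cam,roi in(("top",c,(270,360,120,240)),("scene",s,(220,385,180,305))):
  for n,lo,hi,z in(("lid",(100,120,40),(125,255,255),.073),("pad",(0,150,60),(8,255,255),.082),("green",(65,80,20),(90,255,255),.012)):
    try: k=blob(cam,lo,hi,roi)
    except ValueError: print(nm,n,"none");continue
    w=cast(cam,k[:,0],z)[:,:2].astype(np.float32); r=cv2.minAreaRect(w)
    print(nm,n,cv2.contourArea(k),np.round(r[0],4),np.round(r[1],4),round(r[2],1),np.round(cv2.boxPoints(r),3).tolist())
E
```

```text
top lid 484.0 [0.5743 0.0262] [0.0593 0.1211] 85.2 [[0.5120000243186951, 0.0020000000949949026], [0.6320000290870667, -0.00800000037997961], [0.6370000243186951, 0.050999999046325684], [0.515999972820282, 0.061000000685453415]]
top pad 151.5 [ 0.5403 -0.0948] [0.0489 0.0634] 86.2 [[0.5070000290870667, -0.11699999868869781], [0.5699999928474426, -0.12099999934434891], [0.5740000009536743, -0.0729999989271164], [0.5099999904632568, -0.06800000369548798]]
top green 5183.5 [ 0.612  -0.0333] [0.2317 0.3768] 85.9 [[0.41600000858306885, -0.13500000536441803], [0.7919999957084656, -0.16200000047683716], [0.8080000281333923, 0.0689999982714653], [0.4320000112056732, 0.09600000083446503]]
scene lid 653.5 [0.5761 0.0339] [0.0669 0.1224] 85.5 [[0.5130000114440918, 0.004999999888241291], [0.6349999904632568, -0.004000000189989805], [0.6399999856948853, 0.06199999898672104], [0.5180000066757202, 0.07199999690055847]]
scene pad 43.5 [ 0.5136 -0.0917] [0.0245 0.0474] 11.0 [[0.4970000088214874, -0.07100000232458115], [0.5059999823570251, -0.11699999868869781], [0.5299999713897705, -0.11299999803304672], [0.5210000276565552, -0.06599999964237213]]
scene green 7234.0 [ 0.5876 -0.0529] [0.2874 0.3324] 86.0 [[0.41200000047683716, -0.1850000023841858], [0.7429999709129333, -0.20800000429153442], [0.7630000114440918, 0.07900000363588333], [0.4320000112056732, 0.10199999809265137]]
```

View pics/crop.png

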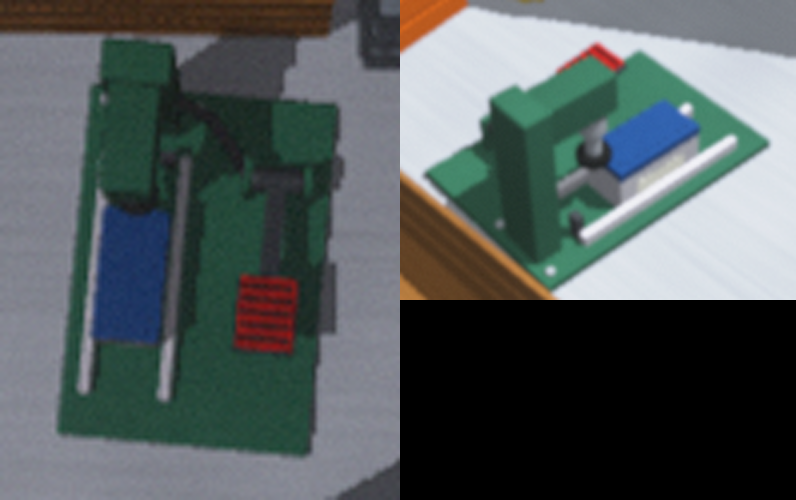

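The crop confirms it. The blue lid on a bare tin sits in the guide, about 53 mm short of home, and the red pad is to its right. The press origin is about (0.627, 0.022) with a yaw of -4.2°; the base corner, pad and lid agree within 3 mm. Next I'll go above the guide behind the tin.

```bash
python3 -m creep '[[[0.32,0.66,0],[0,0,-0.32],0],[[0.32,0.66,0],[0,0,-0.32],0],[[0.32,0.66,0],[0,0,-0.32],0],[[0.32,0.66,0],[0,0,-0.32],0],[[0.32,0.66,0],[0,0,-0.32],0],[[0.32,0.66,0],[0,0,-0.32],0],[[0.32,0.66,0],[0,0,-0.32],0],[[0.32,0.66,0],[0,0,-0.32],0],[[0.32,0.66,0],[0,0,-0.32],0],[[0.32,0.66,0],[0,0,-0.32],0],[[0.32,0.66,0],[0,0,-0.32],0],[[0.32,0.66,0],[0,0,-0.32],0],[[0.32,0.66,0],[0,0,-0.32],0],[[0.32,0.66,0],[0,0,-0.32],0],[[0.32,0.66,0],[0,0,-0.32],0],[[0.32,0.66,0],[0,0,-0.32],0]]'
python3 - <<'E'
from h import *
s=sensors.observe(); print(s["t"],s["tcp_pos"],s["tool_rot"],s["force"],s["joints"])
c=viewer.read_camera("wrist"); cv2.imwrite("pics/w1.png",c["pixels"][:,:,::-1])
E
```

```text
t: 1.8
tcp_pos: [0.4886, 0.031, 0.1748]
tool_rot: [3.139, -0.122, -0.0]
force: [0.5, -0.7, 0.5]
grip_width: 0.0006
gripper_force: 0.0
1.8 [0.48855345 0.03096053 0.17480048] [ 3.13923580e+00 -1.21590340e-01 -5.12219639e-05] [ 0.50539723 -0.74110969  0.4982259 ] [-1.15463824e-02  1.64938416e-01  1.68736551e+00 -2.19275860e-06
  1.28932140e+00  1.63667678e+00]
```

View pics/w1.png

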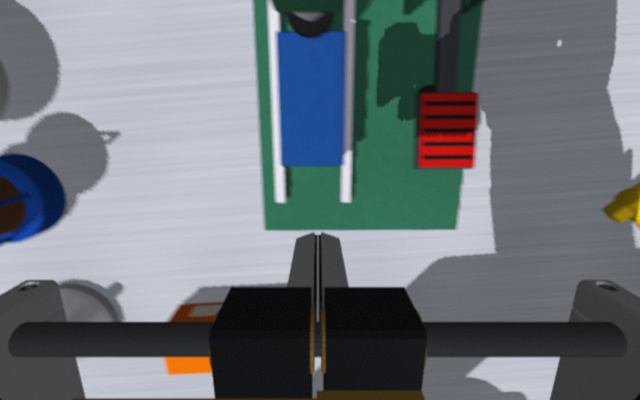

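The wrist view shows the blue lid at x 278–345, y 30–165 px, the red pad at (447,130) and the base plate's near edge at y≈229. I'll measure from it.

```bash
python3 - <<'E'
from h import *
c=viewer.read_camera("wrist")
for n,lo,hi,z,roi in(("lid",(100,120,40),(125,255,255),.073,(230,400,0,220)),("pad",(0,120,40),(8,255,255),.082,(380,520,60,220)),("green",(65,80,20),(90,255,255),.012,(230,500,100,235))):
    k=blob(c,lo,hi,roi); w=cast(c,k[:,0],z)[:,:2].astype(np.float32); r=cv2.minAreaRect(w)
    print(n,np.round(r[0],4),np.round(r[1],4),round(r[2],1),np.round(cv2.boxPoints(r),4).tolist())
print(cast(c,[[266,229],[457,229],[280,202],[346,202]],.012))
E
```

```text
lid [0.5737 0.0269] [0.06   0.1187] 86.0 [[0.5123999714851379, 0.0010999999940395355], [0.6308000087738037, -0.0071000000461936], [0.6348999738693237, 0.05270000174641609], [0.5164999961853027, 0.0608999989926815]]
pad [ 0.5389 -0.095 ] [0.0514 0.068 ] 88.9 [[0.5044000148773193, -0.11999999731779099], [0.5724999904632568, -0.12129999697208405], [0.5734000205993652, -0.06989999860525131], [0.5054000020027161, -0.06870000064373016]]
green [ 0.4988 -0.025 ] [0.2325 0.1533] 86.0 [[0.4142000079154968, -0.1356000006198883], [0.5672000050544739, -0.14630000293254852], [0.5834000110626221, 0.08569999784231186], [0.430400013923645, 0.09640000015497208]]
[[ 0.43373936  0.10096557  0.012     ]
 [ 0.41590066 -0.13123851  0.012     ]
 [ 0.46649221  0.08021576  0.012     ]
 [ 0.46045336  0.00179944  0.012     ]]
```

```bash
python3 -m creep '[[[-0.02,0.01,-0.4],[0,0,0],0],[[-0.02,0.01,-0.4],[0,0,0],0],[[-0.02,0.01,-0.4],[0,0,0],0],[[-0.02,0.01,-0.4],[0,0,0],0],[[0,0,-0.4],[0,0,0],0],[[0,0,-0.4],[0,0,0],0],[[0,0,-0.3],[0,0,0],0],[[0,0,-0.1],[0,0,0],0],[[0.1,-0.007,0],[0,0,0],0],[[0.1,-0.007,0],[0,0,0],0]]'
python3 -m creep '[[[0.06,-0.004,0],[0,0,0],0],[[0.06,-0.004,0],[0,0,0],0],[[0.06,-0.004,0],[0,0,0],0],[[0.06,-0.004,0],[0,0,0],0],[[0.06,-0.004,0],[0,0,0],0],[[0.06,-0.004,0],[0,0,0],0]]'
```

```text
t: 2.9
tcp_pos: [0.495, 0.0305, 0.0357]
tool_rot: [-3.139, 0.12, -0.002]
force: [0.1, 0.6, 0.8]
grip_width: 0.0003
gripper_force: 0.0
t: 3.5
tcp_pos: [0.5121, 0.0295, 0.0348]
tool_rot: [3.139, -0.12, -0.001]
force: [-4.7, -0.1, 3.0]
grip_width: 0.0007
gripper_force: 2.4
```

```bash
python3 -m creep '[[[0.04,-0.002,0],[0,0,0],0],[[0.04,-0.002,0],[0,0,0],0],[[0.04,-0.002,0],[0,0,0],0],[[0.04,-0.002,0],[0,0,0],0],[[0.04,-0.002,0],[0,0,0],0],[[0.04,-0.002,0],[0,0,0],0],[[0.04,-0.002,0],[0,0,0],0],[[0.04,-0.002,0],[0,0,0],0],[[0.04,-0.002,0],[0,0,0],0],[[0.04,-0.002,0],[0,0,0],0],[[0.04,-0.002,0],[0,0,0],0],[[0.04,-0.002,0],[0,0,0],0],[[0.04,-0.002,0],[0,0,0],0],[[0.04,-0.002,0],[0,0,0],0],[[0.04,-0.002,0],[0,0,0],0],[[0.04,-0.002,0],[0,0,0],0],[[0.04,-0.002,0],[0,0,0],0]]'
python3 -m creep '[[[0.02,-0.001,0],[0,0,0],0],[[0.02,-0.001,0],[0,0,0],0],[[0.02,-0.001,0],[0,0,0],0],[[0.02,-0.001,0],[0,0,0],0]]'
```

```text
t: 5.2
tcp_pos: [0.5463, 0.0278, 0.0348]
tool_rot: [3.139, -0.12, -0.0]
force: [-3.6, -0.3, 2.9]
grip_width: 0.0003
gripper_force: 2.2
t: 5.6
tcp_pos: [0.5502, 0.0276, 0.0349]
tool_rot: [-3.139, 0.12, -0.0]
force: [-4.4, -0.5, 3.1]
grip_width: 0.0004
gripper_force: 2.2
```

```bash
R='python3 -m creep'; python3 -m creep '[[[0.02,-0.001,0],[0,0,0],0],[[0.02,-0.001,0],[0,0,0],0],[[0.02,-0.001,0],[0,0,0],0]]' | grep -E 'pos|^force'
python3 -m creep '[[[0.02,-0.001,0],[0,0,0],0],[[0.02,-0.001,0],[0,0,0],0]]' | grep -E 'pos|^force'
```

```text
tcp_pos: [0.5532, 0.0275, 0.0348]
force: [-4.0, 0.6, 3.0]
tcp_pos: [0.5552, 0.0274, 0.0348]
force: [-4.9, 0.5, 1.7]
```

```bash
python3 -m creep '[[[0.02,-0.001,0],[0,0,0],0],[[0.01,-0.001,0],[0,0,0],0]]' | grep -E 'pos|^force'
python3 -m creep '[[[0.02,-0.001,0],[0,0,0],0]]' | grep -E 'pos|^force'
```

```text
tcp_pos: [0.5554, 0.0275, 0.0343]
force: [-12.4, 2.5, 3.6]
tcp_pos: [0.5556, 0.0276, 0.034]
force: [-17.8, 3.3, 3.0]
```

```bash
python3 -m creep '[[[0.02,-0.001,0],[0,0,0],0]]' | grep -E 'pos|^force'
```

```text
tcp_pos: [0.5557, 0.0277, 0.0336]
force: [-21.6, 3.2, 3.6]
```

It stalled with force rising to 21 N, which fits being against the stops. I'll back off, rise, and check from above.

```bash
python3 -m creep '[[[-0.12,0.008,0],[0,0,0],0],[[-0.2,0.01,0],[0,0,0],0],[[-0.3,0.02,0],[0,0,0],0],[[-0.3,0.02,0.1],[0,0,0],0],[[-0.2,0,0.5],[0,0,0],0],[[0,0,0.5],[0,0,0],0],[[0,0,0.5],[0,0,0],0],[[0,0,0.5],[0,0,0],0],[[0,0,0.5],[0,0,0],0],[[0,0,0.4],[0,0,0],0],[[0,0,0],[0,0,0],0]]'
python3 - <<'E'
from h import *
c=viewer.read_camera("wrist"); cv2.imwrite("pics/w2.png",c["pixels"][:,:,::-1])
for n,lo,hi,z,roi in(("lid",(100,120,40),(125,255,255),.073,(230,400,0,220)),("pad",(0,120,40),(8,255,255),.082,(380,560,0,300))):
    k=blob(c,lo,hi,roi); w=cast(c,k[:,0],z)[:,:2].astype(np.float32); r=cv2.minAreaRect(w)
    print(n,np.round(r[0],4),np.round(r[1],4),round(r[2],1),np.round(cv2.boxPoints(r),4).tolist())
E
```

```text
t: 7.6
tcp_pos: [0.5038, 0.03, 0.1875]
tool_rot: [-3.139, 0.12, -0.009]
force: [0.4, 0.3, 0.1]
grip_width: 0.0004
gripper_force: 0.0
lid [0.6048 0.0263] [0.0599 0.0802] 86.7 [[0.5630000233650208, -0.0013000000035390258], [0.6430000066757202, -0.005900000222027302], [0.6464999914169312, 0.05380000174045563], [0.5665000081062317, 0.05849999934434891]]
pad [ 0.5389 -0.0947] [0.0514 0.068 ] 88.4 [[0.5041999816894531, -0.11940000206232071], [0.5722000002861023, -0.12129999697208405], [0.5737000107765198, -0.06989999860525131], [0.5055999755859375, -0.06800000369548798]]
```

View pics/w2.png

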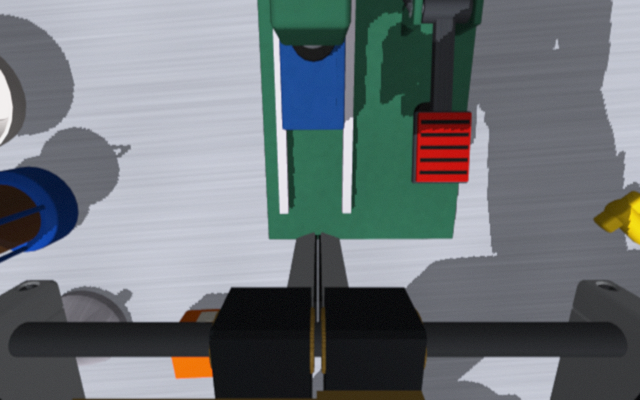

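The lid's near edge is at (0.565, 0.029), and home should put it at (0.566, 0.027), so the tin is home. Next is the pedal pad, at (0.539, -0.095).

```bash
python3 -m creep '[[[0.13,-0.5,0],[0,0,0],0],[[0.13,-0.5,0],[0,0,0],0],[[0.13,-0.5,0],[0,0,0],0],[[0.13,-0.5,0],[0,0,0],0],[[0.13,-0.5,0],[0,0,0],0],[[0,0,-0.4],[0,0,0],0],[[0,0,-0.4],[0,0,0],0],[[0,0,-0.4],[0,0,0],0],[[0,0,-0.4],[0,0,0],0],[[0,0,-0.2],[0,0,0],0],[[0,0,0],[0,0,0],0]]'
python3 -m creep '[[[0,0,-0.08],[0,0,0],0],[[0,0,-0.08],[0,0,0],0],[[0,0,-0.08],[0,0,0],0],[[0,0,-0.08],[0,0,0],0]]'
```

```text
t: 8.75
tcp_pos: [0.5342, -0.0947, 0.093]
tool_rot: [-3.139, 0.12, 0.005]
force: [-0.3, 0.5, 0.7]
grip_width: 0.0003
gripper_force: 0.0
t: 9.15
tcp_pos: [0.5353, -0.095, 0.0788]
tool_rot: [3.139, -0.12, 0.001]
force: [0.4, -1.1, -0.3]
grip_width: 0.0003
gripper_force: 0.0
```

```bash
python3 -m creep '[[[0,0,-0.05],[0,0,0],0],[[0,0,-0.05],[0,0,0],0],[[0,0,-0.05],[0,0,0],0],[[0,0,-0.05],[0,0,0],0]]' | grep -E 'pos|^force'
python3 -m creep '[[[0,0,-0.05],[0,0,0],0],[[0,0,-0.05],[0,0,0],0],[[0,0,-0.05],[0,0,0],0],[[0,0,-0.05],[0,0,0],0]]' | grep -E 'pos|^force'
```

```text
tcp_pos: [0.5352, -0.095, 0.0687]
force: [0.5, 0.0, 0.2]
tcp_pos: [0.5352, -0.0949, 0.0586]
force: [0.1, -0.1, -0.5]
```

No force at z = 0.059, which I didn't expect, so I'll look.

```bash
python3 - <<'E'
from h import *
c=viewer.read_camera("wrist"); s=viewer.read_camera("scene"); 
a=c["pixels"][:,160:560]; b=cv2.resize(s["pixels"][150:290,230:370],(400,400),interpolation=cv2.INTER_CUBIC)
cv2.imwrite("pics/p3.png",np.hstack([a,b])[:,:,::-1])
E
```

```text
(no output)
```

View pics/p3.png

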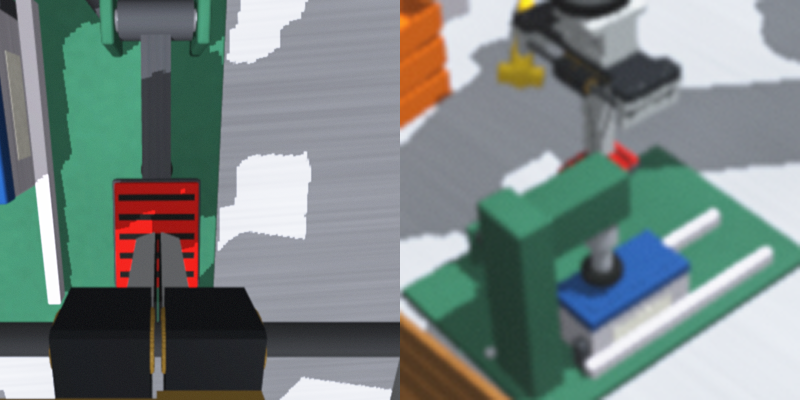

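The left half shows the fingertips (≈(157,235)) over the red pad (115–200, 180–290). Whether they touch is unclear, so I'll get the pad's height from its known 51 mm width.

```bash
python3 - <<'E'
from h import *
c=viewer.read_camera("wrist"); T=np.array(c["pose"])
s=sensors.observe(); print(s["tcp_pos"],s["force"],s["torque"],s["t"])
for z in(.04,.05,.06,.07,.08): 
    w=cast(c,[[273.5,181],[360,181],[275,288],[358.5,288]],z); print(z,np.linalg.norm(w[0]-w[1]),w.round(3)[:,:2].tolist())
K=np.array(c["intrinsics"]);
p=np.linalg.inv(T)@np.r_[s["tcp_pos"],1]; q=K@p[:3]; print("tcp px",q[:2]/q[2])
E
```

```text
[ 0.53507946 -0.09491822  0.05868239] [0.36754817 0.33993686 0.32406326] [0.04180919 0.00561491 0.00178641] 10.1
0.04 0.06206054301877115 [[0.567, -0.067], [0.562, -0.129], [0.481, -0.058], [0.476, -0.124]]
0.05 0.059344203112792246 [[0.569, -0.068], [0.564, -0.127], [0.487, -0.06], [0.482, -0.123]]
0.06 0.056627863206813366 [[0.571, -0.07], [0.567, -0.126], [0.493, -0.062], [0.488, -0.122]]
0.07 0.053911523300834464 [[0.573, -0.071], [0.569, -0.125], [0.498, -0.064], [0.494, -0.121]]
0.08 0.051195183394855584 [[0.575, -0.073], [0.571, -0.124], [0.504, -0.066], [0.5, -0.12]]
tcp px [315.9187439  228.83515251]
```

```bash
python3 - <<'E'
from h import *
s=viewer.read_camera("scene")["pixels"]; o=cv2.imread("pics/scene0.png")[:,:,::-1]
for n,i in(("old",o),("new",s)):
    h=cv2.cvtColor(np.ascontiguousarray(i),cv2.COLOR_RGB2HSV)
    r=(h[190:240,270:330,0]<9)&(h[190:240,270:330,1]>150); y,x=np.nonzero(r); print(n,"red",len(x),x.min()+270,x.max()+270,y.min()+190,y.max()+190)
    g=i[225:265,285:318].max(2)<45; y,x=np.nonzero(g); print("foot dark",len(x),x.mean()+285,y.mean()+225,y.min()+225,y.max()+225)
c=viewer.read_camera("wrist"); print(np.round(c["pose"],3).tolist(),c["intrinsics"].tolist())
a=np.hstack([cv2.resize(np.ascontiguousarray(i[185:275,270:335]),(400,554),interpolation=cv2.INTER_CUBIC) for i in(o,s)]); cv2.imwrite("pics/cmp.png",a[:,:,::-1])
E
```

```text
old red 58 296 312 199 208
foot dark 29 298.41379310344826 246.31034482758622 241 249
new red 39 304 312 201 208
foot dark 25 297.52 246.32 242 249
[[-0.076, -0.96, -0.27, 0.614], [-0.997, 0.073, 0.021, -0.102], [-0.001, 0.27, -0.963, 0.269], [0.0, 0.0, 0.0, 1.0]] [[325.14825491486596, 0.0, 317.3777223036297], [0.0, 325.14825491486596, 201.1446866632633], [0.0, 0.0, 1.0]]
```

View pics/cmp.png

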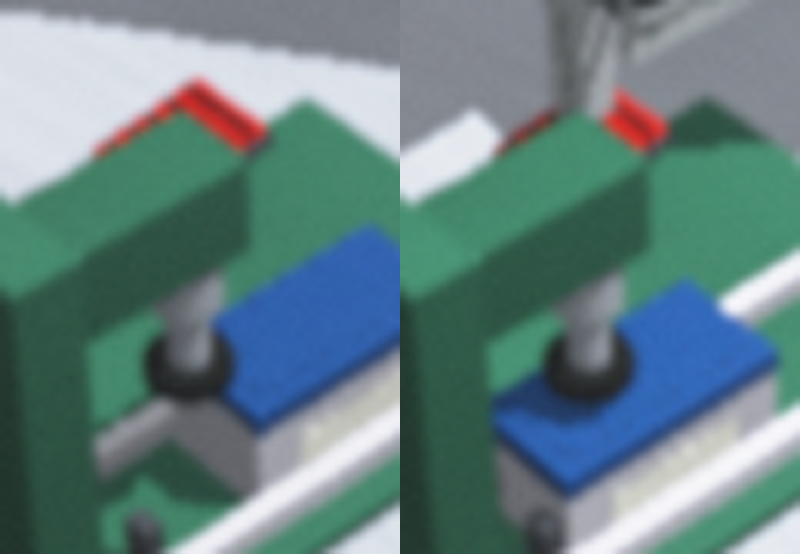

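The ram foot and pad haven't moved. I'll zoom on the fingertip in the wrist view, and project the TCP into the scene view.

```bash
python3 - <<'E'
from h import *
c=viewer.read_camera("wrist"); a=c["pixels"][170:310,255:380]
b=cv2.imread("pics/w2.png")[170:310,255:380,::-1]
cv2.imwrite("pics/tip.png",np.hstack([cv2.resize(np.ascontiguousarray(i),(390,437),interpolation=cv2.INTER_CUBIC) for i in(a,b)])[:,:,::-1])
s=viewer.read_camera("scene"); 
for p in([.535,-.095,.0587],[.535,-.095,.08],[.535,-.095,.1],[.57,-.07,.078],[.506,-.068,.087],[.572,-.121,.078],[.504,-.119,.087]):
    q=np.array(s["intrinsics"])@(np.linalg.inv(s["pose"])@np.r_[p,1])[:3]; print(p,(q[:2]/q[2]).round(1))
E
```

```text
[0.535, -0.095, 0.0587] [299.1 212.6]
[0.535, -0.095, 0.08] [298.8 206.9]
[0.535, -0.095, 0.1] [298.5 201.5]
[0.57, -0.07, 0.078] [296.  217.1]
[0.506, -0.068, 0.087] [312.6 204.5]
[0.572, -0.121, 0.078] [283.2 209.4]
[0.504, -0.119, 0.087] [300.7 196.6]
```

View pics/tip.png

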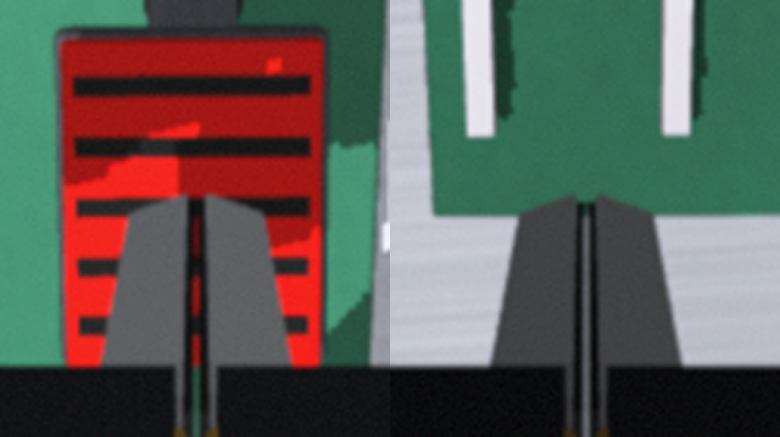

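The tip is fully visible above the red pad with a free gap, so it isn't touching yet. I'll keep feeling downwards in small steps.

```bash
python3 -m creep '[[[0,0,-0.04],[0,0,0],0],[[0,0,-0.04],[0,0,0],0]]' | grep -E 'pos|^force'
python3 -m creep '[[[0,0,-0.04],[0,0,0],0],[[0,0,-0.04],[0,0,0],0]]' | grep -E 'pos|^force'
```

```text
tcp_pos: [0.5352, -0.0949, 0.0547]
force: [-0.6, 0.8, 0.1]
tcp_pos: [0.535, -0.0949, 0.0508]
force: [-2.3, -0.3, 3.5]
```

```bash
for i in 1; do python3 -m creep '[[[0,0,-0.04],[0,0,0],0],[[0,0,-0.04],[0,0,0],0]]' | grep -E 'pos|^force'; done
python3 -m creep '[[[0,0,-0.04],[0,0,0],0],[[0,0,-0.04],[0,0,0],0]]' | grep -E 'pos|^force'
python3 - <<'E'
from h import *
s=viewer.read_camera("scene")["pixels"]; o=cv2.imread("pics/scene0.png")[:,:,::-1]
for n,i in(("old",o),("new",s)):
    h=cv2.cvtColor(np.ascontiguousarray(i),cv2.COLOR_RGB2HSV)
    r=(h[190:240,270:330,0]<9)&(h[190:240,270:330,1]>150); y,x=np.nonzero(r); print(n,"red",len(x),x.min()+270,x.max()+270,y.min()+190,y.max()+190)
    g=i[225:265,285:318].max(2)<45; y,x=np.nonzero(g); print("foot dark",len(x),x.mean()+285,y.mean()+225,y.min()+225,y.max()+225)
c=viewer.read_camera("wrist"); k=blob(c,(0,120,40),(8,255,255),(230,400,100,330)); print(cv2.boundingRect(k))
E
```

```text
tcp_pos: [0.5351, -0.095, 0.0468]
force: [-3.3, -0.6, 3.6]
tcp_pos: [0.5351, -0.0949, 0.0427]
force: [-4.5, 0.2, 5.2]
old red 58 296 312 199 208
foot dark 29 298.41379310344826 246.31034482758622 241 249
new red 29 306 313 204 210
foot dark 22 297.77272727272725 247.63636363636363 243 250
(273, 188, 88, 101)
```

The pedal is now moving: 5 N, with the foot and pad shifting in the scene view. The real tips seem to sit about 30 mm behind the nominal TCP. I'll continue, following the pad's arc slightly towards -x.

```bash
python3 -m creep '[[[-0.02,0,-0.04],[0,0,0],0],[[-0.02,0,-0.04],[0,0,0],0],[[-0.01,0,-0.04],[0,0,0],0],[[-0.01,0,-0.04],[0,0,0],0]]' | grep -E 'pos|^force'
python3 -m creep '[[[0,0,-0.04],[0,0,0],0],[[0,0,-0.04],[0,0,0],0],[[0,0,-0.04],[0,0,0],0]]' | grep -E 'pos|^force'
```

```text
tcp_pos: [0.5328, -0.095, 0.035]
force: [4.8, -0.4, 4.8]
tcp_pos: [0.5322, -0.095, 0.0288]
force: [1.0, 0.0, 7.3]
```

```bash
python3 -m creep '[[[0,0,-0.04],[0,0,0],0],[[0,0,-0.04],[0,0,0],0]]' | grep -E 'pos|^force'
python3 -m creep '[[[0,0,-0.04],[0,0,0],0]]' | grep -E 'pos|^force'
```

```text
tcp_pos: [0.5319, -0.095, 0.0247]
force: [-0.4, -0.1, 6.4]
tcp_pos: [0.5319, -0.0949, 0.0228]
force: [-1.4, -0.4, 7.4]
```

```bash
python3 -m creep '[[[0,0,-0.03],[0,0,0],0],[[0,0,-0.03],[0,0,0],0]]' | grep -E 'pos|^force'
python3 -m creep '[[[0,0,-0.03],[0,0,0],0]]' | grep -E 'pos|^force'
python3 -m creep '[[[0,0,-0.03],[0,0,0],0]]' | grep -E 'pos|^force'
```

```text
tcp_pos: [0.5319, -0.0949, 0.0198]
force: [-1.5, 1.7, 7.4]
tcp_pos: [0.5319, -0.0949, 0.0183]
force: [0.0, -0.1, 7.0]
tcp_pos: [0.5319, -0.0949, 0.0169]
force: [-1.3, 0.6, 9.1]
```

```bash
python3 -m creep '[[[0,0,-0.02],[0,0,0],0],[[0,0,-0.02],[0,0,0],0]]' | grep -E 'pos|^force'
python3 -m creep '[[[0,0,-0.02],[0,0,0],0]]' | grep -E 'pos|^force'
```

```text
tcp_pos: [0.532, -0.095, 0.015]
force: [-0.9, 0.5, 9.3]
tcp_pos: [0.532, -0.095, 0.014]
force: [-1.2, 0.4, 10.3]
```

```bash
python3 -m creep '[[[0,0,-0.02],[0,0,0],0]]' | grep -E 'pos|^force'
python3 -m creep '[[[0,0,-0.02],[0,0,0],0]]' | grep -E 'pos|^force'
```

```text
tcp_pos: [0.5321, -0.0949, 0.0131]
force: [-2.5, 1.7, 15.5]
tcp_pos: [0.5322, -0.095, 0.0127]
force: [-6.0, 2.4, 24.5]
```

At the stop. I'll ease off slightly and hold.

```bash
python3 -m creep '[[[-0.01,0,0.005],[0,0,0],0]]' | grep -E 'pos|^force'
python3 -m creep '[[[0,0,0],[0,0,0],0]]' | grep -E 'pos|^force'
```

```text
tcp_pos: [0.532, -0.095, 0.013]
force: [1.1, 1.2, 14.1]
tcp_pos: [0.5321, -0.095, 0.013]
force: [-1.1, 0.9, 16.0]
```

```bash
python3 -m creep '[[[0,0,-0.008],[0,0,0],0],[[0,0,0],[0,0,0],0]]' | grep -E 'pos|^force'
python3 -m creep '[[[0,0,0],[0,0,0],0],[[0,0,0],[0,0,0],0]]' | grep -E 'pos|^force'
```

```text
tcp_pos: [0.5321, -0.095, 0.0129]
force: [-2.3, 2.4, 17.9]
tcp_pos: [0.5321, -0.095, 0.0128]
force: [-2.0, 2.2, 17.7]
```

```bash
python3 -m creep '[[[0,0,-0.006],[0,0,0],0],[[0,0,0],[0,0,0],0],[[0,0,0],[0,0,0],0],[[0,0,0],[0,0,0],0],[[0,0,0],[0,0,0],0],[[0,0,0],[0,0,0],0]]' | grep -E 'pos|^force'
python3 -m creep '[[[0,0,0],[0,0,0],0],[[0,0,0],[0,0,0],0],[[0,0,0],[0,0,0],0],[[0,0,0],[0,0,0],0],[[0,0,0],[0,0,0],0],[[0,0,0],[0,0,0],0],[[0,0,0],[0,0,0],0],[[0,0,0],[0,0,0],0]]' | grep -E 'pos|^force'
```

```text
tcp_pos: [0.5322, -0.095, 0.0127]
force: [-4.1, 2.3, 20.8]
tcp_pos: [0.5322, -0.095, 0.0127]
force: [-2.7, 2.1, 21.2]
```

About 20 N was held for 1.4 s. Now I'll let the pedal up slowly and lift clear, staying out of the wrist camera's view of the tin.

```bash
python3 -m creep '[[[0,0,0.04],[0,0,0],0],[[0,0,0.06],[0,0,0],0],[[0,0,0.06],[0,0,0],0],[[0,0,0.06],[0,0,0],0],[[0,0,0.06],[0,0,0],0],[[0,0,0.06],[0,0,0],0],[[0,0,0.06],[0,0,0],0],[[0,0,0.06],[0,0,0],0],[[0.01,0,0.06],[0,0,0],0],[[0.01,0,0.06],[0,0,0],0],[[0.01,0,0.06],[0,0,0],0],[[0.01,0,0.06],[0,0,0],0],[[0,0,0.06],[0,0,0],0],[[0,0,0.06],[0,0,0],0],[[0,0,0.06],[0,0,0],0],[[0,0,0.06],[0,0,0],0],[[0,0,0.1],[0,0,0],0],[[0,0,0.3],[0,0,0],0],[[0,0,0.5],[0,0,0],0],[[0,0,0.5],[0,0,0],0]]' | grep -E 'pos|^force|^t'
python3 -m creep '[[[-0.2,0.5,0.5],[0,0,0],0],[[-0.2,0.5,0.4],[0,0,0],0],[[-0.2,0.5,0.2],[0,0,0],0],[[-0.1,0.5,0],[0,0,0],0],[[0,0.5,0],[0,0,0],0],[[0,0,0],[0,0,0],0],[[0,0,0],[0,0,0],0]]' | grep -E 'pos|^force|^t'
python3 - <<'E'
from h import *
c=viewer.read_camera("wrist"); s=viewer.read_camera("scene")
o=cv2.imread("pics/cmp.png")[:,400:,::-1]
n=cv2.resize(np.ascontiguousarray(s["pixels"][185:275,270:335]),(400,554),interpolation=cv2.INTER_CUBIC)
cv2.imwrite("pics/end.png",np.hstack([o,n])[:,:,::-1])
k=blob(c,(100,120,40),(125,255,255),(230,400,0,220))
for z in(.067,.073):
    r=cv2.minAreaRect(cast(c,k[:,0],z)[:,:2].astype(np.float32)); print(z,np.round(r[1],4),np.round(cv2.boxPoints(r),4).tolist())
i=s["pixels"]; h=cv2.cvtColor(i,cv2.COLOR_RGB2HSV); r=(h[190:240,270:330,0]<9)&(h[190:240,270:330,1]>150); y,x=np.nonzero(r); print(len(x),x.min()+270,x.max()+270,y.min()+190,y.max()+190)
E
```

```text
t: 17.1
tcp_pos: [0.5331, -0.0948, 0.1291]
tool_rot: [-3.139, 0.12, 0.002]
force: [-0.3, 0.0, 0.3]
t: 17.8
tcp_pos: [0.4985, 0.0301, 0.1834]
tool_rot: [3.139, -0.118, -0.001]
force: [0.1, 0.2, 0.2]
0.067 [0.0604 0.0817] [[0.5630999803543091, -0.001500000013038516], [0.644599974155426, -0.006500000134110451], [0.6482999920845032, 0.05380000174045563], [0.5667999982833862, 0.058800000697374344]]
0.073 [0.0593 0.0802] [[0.5633000135421753, -0.0010999999940395355], [0.6434000134468079, -0.006000000052154064], [0.6470000147819519, 0.053199999034404755], [0.5669999718666077, 0.05810000002384186]]
73 292 312 198 208
```

View pics/end.png

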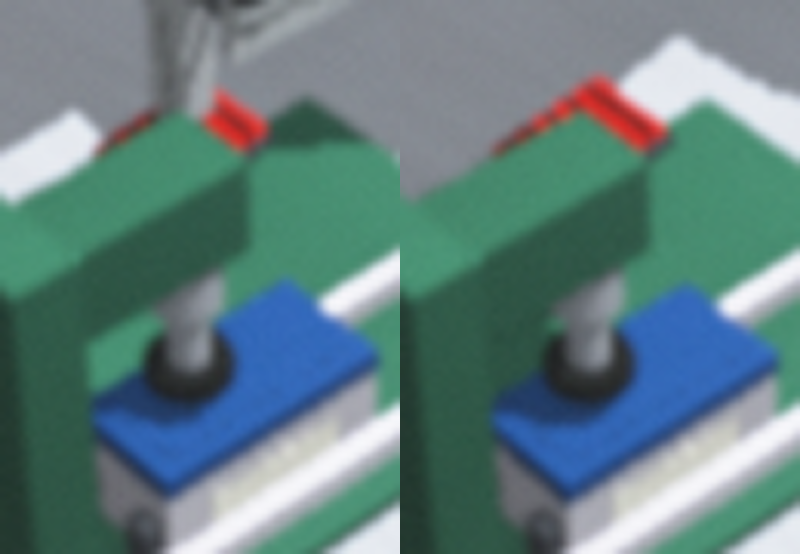

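```bash
python3 - <<'E'
from h import *
e=cv2.imread("pics/end.png").astype(np.float32); a,b=e[:,:400],e[:,400:]
def sub(i,n,y0,y1,x0,x1,ch):
    return np.ascontiguousarray(i[y0:y1,x0:x1,ch])
for n,(y0,y1,x0,x1) in {"lid near bottom edge":(400,540,90,260),"lid right":(280,420,270,400),"head/col(static)":(110,300,0,260)}.items():
    p,q=sub(a,n,y0,y1,x0,x1,0),sub(b,n,y0,y1,x0,x1,0)
    d,r=cv2.phaseCorrelate(p,q,cv2.createHanningWindow(p.shape[::-1],cv2.CV_32F)); print(n,np.round(d,2),"crop px ->",round(d[1]/6.15,2),"px",round(r,2))
s=viewer.read_camera("scene"); P=lambda p:(lambda q:q[:2]/q[2])(np.array(s["intrinsics"])@(np.linalg.inv(s["pose"])@np.r_[p,1])[:3])
print("px for 5mm down",P([.62,.02,.068])-P([.62,.02,.073]))
E
```

```text
lid near bottom edge [0.1  0.09] crop px -> 0.01 px 0.35
lid right [ 0.44 -0.21] crop px -> -0.03 px 0.52
head/col(static) [-0.23  0.1 ] crop px -> 0.02 px 0.33
px for 5mm down [0.05756827 1.36281921]
```

```bash
python3 - <<'E'
from h import *
e=cv2.imread("pics/end.png").astype(float)
def edges(i):
    bl=i[:,:,0]-i[:,:,2]  # blue minus red
    out=[]
    for x in range(245,375,10):
        col=bl[270:540,x]; m=np.nonzero(col>55)[0]; out.append((m.min()+270,m.max()+270))
    return np.array(out)
A,B=edges(e[:,:400]),edges(e[:,400:]); print(A.T.tolist(),B.T.tolist()); print((B-A).mean(0)/6.15,np.median(B-A,axis=0)/6.15)
E
```

```text
[[297, 290, 285, 279, 274, 277, 286, 293, 311, 317, 323, 328, 330], [449, 441, 436, 428, 422, 416, 410, 404, 397, 391, 384, 378, 372]] [[300, 293, 288, 283, 280, 282, 288, 299, 315, 320, 325, 330, 335], [451, 445, 440, 433, 427, 419, 413, 408, 401, 396, 388, 382, 375]]
[0.60037523 0.62539087] [0.48780488 0.6504065 ]
```

The edge shift suggests the lid dropped about 2–3 mm, but that is below what this view can resolve. I'll get the lid height from wrist parallax over two positions, using the base plate edge (z = 12 mm) as a reference.

```bash
cat > m.py <<'E'
from h import *
import sys
c=viewer.read_camera("wrist"); p=c["pixels"].astype(float)
np.savez(sys.argv[1],p=c["pixels"],K=c["intrinsics"],T=c["pose"])
E
python3 m.py A.npz
python3 -m creep '[[[-0.25,0.02,0],[0,0,0],0],[[-0.4,0.03,0],[0,0,0],0],[[-0.4,0.03,0],[0,0,0],0],[[-0.4,0.03,0],[0,0,0],0],[[-0.4,0.03,0],[0,0,0],0],[[-0.4,0.03,0],[0,0,0],0],[[-0.25,0.02,0],[0,0,0],0],[[0,0,0],[0,0,0],0],[[0,0,0],[0,0,0],0]]' | grep -E 'pos|^t:'
python3 m.py B.npz
cat > tri.py <<'E'
from h import *
D=[dict(np.load(f)) for f in("A.npz","B.npz")]
def P(d,X): 
    q=d["K"]@(np.linalg.inv(d["T"])@np.r_[X,1])[:3]; return q[:2]/q[2]
def edge(d,X,f):
    u,v=P(d,X); out=[]
    for x in range(int(u)-8,int(u)+9):
        y0=int(v)-18; col=cv2.GaussianBlur(f(d["p"].astype(np.float32))[y0:y0+36,x:x+1],(1,3),0)[:,0]
        lo,hi=np.median(col[:6]),np.median(col[-6:]); t=(col-lo)/(hi-lo); i=np.nonzero((t[:-1]<.5)&(t[1:]>=.5))[0][0]
        out.append(y0+i+(.5-t[i])/(t[i+1]-t[i]))
    return np.array([u,np.median(out)])   # column of nominal point, edge row
for n,X,f in(("lid",[.565,.0285,.070],lambda p:p[...,2]-p[...,1]),("base",[.4225,-.02,.012],lambda p:p[...,0]-p[...,1])):
    rays=[]
    for d in D:
        uv=edge(d,X,f); z=np.array([0,.1]); w=np.array([cast(dict(intrinsics=d["K"],pose=d["T"]),uv,k)[0] for k in z]); rays.append(w)
        print(n,uv.round(2),"nominal",P(d,X).round(2))
    # x as linear function of z for both rays -> intersect
    s=[(w[1,0]-w[0,0])/.1 for w in rays]; zz=(rays[1][0,0]-rays[0][0,0])/(s[0]-s[1]); print(n,"z=",round(zz,4),"x=",round(rays[0][0,0]+s[0]*zz,4))
E
python3 tri.py
```

```text
t: 18.9
tcp_pos: [0.3742, 0.0393, 0.1836]
lid [311.98 123.32] nominal [311.98 123.23]
lid [311.89 -33.98] nominal [311.89 -24.91]
lid z= 0.0868 x= 0.5656
base [360.5  234.95] nominal [360.5  234.71]
base [364.72 134.11] nominal [364.72 133.42]
base z= 0.0106 x= 0.4216
```

```bash
python3 -m creep '[[[0.25,-0.02,0],[0,0,0],0],[[0.4,-0.03,0],[0,0,0],0],[[0.25,-0.02,0],[0,0,0],0],[[0,0,0],[0,0,0],0],[[0,0,0],[0,0,0],0]]' | grep -E 'pos|^t:'
python3 m.py B.npz; python3 tri.py
```

```text
t: 19.45
tcp_pos: [0.4184, 0.036, 0.183]
lid [311.98 123.32] nominal [311.98 123.23]
lid [312.31  34.78] nominal [312.31  31.15]
lid z= 0.058 x= 0.5645
base [360.5  234.95] nominal [360.5  234.71]
base [363.45 171.8 ] nominal [363.45 171.29]
base z= 0.0107 x= 0.4216
```

View B sees the lid's front skirt, so its blue edge is the skirt's bottom: z = 0.053 if fully on, 0.057–0.059 if proud. View A gives the edge x. I'll solve with that, and try the skirt's top edge too.

```bash
python3 - <<'E'
from h import *
D=[dict(np.load(f)) for f in("A.npz","B.npz")]
C=[dict(intrinsics=d["K"],pose=d["T"]) for d in D]
print("cam x,z",[d["T"][[0,2],3].round(3).tolist() for d in D])
for zt in(.067,.073):
    xa=cast(C[0],[312,123.32],zt)[0,0]
    for r in(34.78,):
        g=np.linspace(.02,.09,701); xs=np.array([cast(C[1],[312.3,r],z)[0,0] for z in g]); print(zt,"x",xa.round(4),"row",r,"z",g[np.abs(xs-xa).argmin()].round(4))
print(D[1]["p"][8:50,312].tolist())
E
```

```text
cam x,z [[0.577, 0.393], [0.497, 0.393]]
0.067 x 0.5648 row 34.78 z 0.0563
0.073 x 0.565 row 34.78 z 0.0552
[[30, 73, 141], [31, 74, 142], [29, 72, 143], [30, 72, 142], [30, 73, 144], [31, 74, 143], [32, 72, 143], [28, 72, 140], [31, 73, 143], [29, 71, 143], [26, 70, 140], [28, 69, 136], [26, 67, 133], [29, 70, 138], [28, 70, 141], [28, 71, 141], [30, 73, 143], [30, 72, 143], [27, 72, 142], [29, 72, 142], [27, 70, 143], [32, 74, 145], [29, 73, 142], [31, 71, 134], [24, 59, 112], [21, 45, 85], [36, 53, 89], [74, 82, 102], [104, 105, 113], [109, 106, 113], [110, 107, 116], [110, 108, 114], [107, 105, 113], [107, 106, 114], [107, 106, 112], [90, 105, 102], [62, 103, 87], [49, 104, 79], [47, 103, 80], [48, 102, 80], [46, 102, 79], [45, 100, 77]]
```

The column profile shows the lid top edge at row ~32, the skirt bottom at ~34.7 and the body's foot at ~43.4. The foot's z is known, so I'll use it to calibrate.

```bash
python3 - <<'E'
from h import *
d=dict(np.load("B.npz")); C=dict(intrinsics=d["K"],pose=d["T"]); p=d["p"].astype(float)
K,Ti=d["K"],np.linalg.inv(d["T"])
row=lambda x,z:(lambda q:q[1]/q[2])(K@(Ti@np.array([x,.0285,z,1]))[:3])
m=p[8:50,300:325].mean(1)  # average columns
def cross(s,lo,hi,a,b):
    t=(s[a:b]-lo)/(hi-lo); i=np.nonzero((t[:-1]<.5)&(t[1:]>=.5))[0][0]; return 8.5-.5+a+i+(.5-t[i])/(t[i+1]-t[i])
blue=m[:,2]; red=m[:,0]
ra=cross(-blue,-142,-85,18,27); rb=cross(red,24,107,22,32); rc=cross(-red,-107,-47,30,41)
print("rows",ra,rb,rc)
# front x from body foot at z=.012, then heights there
xs=np.linspace(.55,.58,3001); x=xs[np.abs([row(v,.012)-rc for v in xs]).argmin()]
zs=np.linspace(.03,.09,6001)
Z=lambda r,x:zs[np.abs([row(x,v)-r for v in zs]).argmin()]
for xx in(x,.5648): print("x",round(xx,4),"foot row",round(row(xx,.012),2),"top z",Z(ra,xx).round(4),"skirt z",Z(rb,xx).round(4), "mm/px",.001/abs(row(xx,.061)-row(xx,.06))*1000)
E
```

```text
rows 31.83364312267658 34.74340659340659 43.461979913916785
x 0.5652 foot row 43.46 top z 0.0662 skirt z 0.0542 mm/px 4.113215838885476
x 0.5648 foot row 43.9 top z 0.0683 skirt z 0.0564 mm/px 4.14252053675725
```

With the body foot as reference, the lid top is at z = 0.066 (fully on is 0.067, proud would be 0.071–0.073) and the skirt bottom is at 0.054 (fully on is 0.053). So the lid is fully on. The pedal travelled its full 39 mm and is back up, the tin is home and the robot is clear.

```bash
python3 -c "
from station import ticket; print(ticket.close_job())"
```

```text
the job is handed in; nothing more can be done
None
```

The job is handed in at about 19.5 s: the tin is home, the lid measures fully on (within about 1 mm), and the pedal was held on its stop at about 18–21 N for over a second and is back up. The tin push read at most about 22 N, and I aimed at nothing else, though I did not re-check the rest of the shelf at the end.

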